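# Swing the work lamp over the open battery cell

## Robot

A 6-joint arm with a two-finger parallel gripper is mounted at the origin on the work surface. World frame = base frame: x ahead of the robot, y to its left, z up, the work surface at z = 0. Lengths are in m, angles in rad, forces in N, time in s.
With the tool pointing down it reaches from about 0.25 to 0.775 m from the base axis. Payload 4 kg.
Tool frame: the origin (TCP) lies at the very end of the fingers, on their centre line; the grasp point (between the pads) lies 19 mm behind it (robot.pinch_z is the distance from the TCP to the grasp point, in m); z points along the fingers, y is the line along which they close (so a half turn about z gives the same grasp; the last joint's range is limited). The gripper opens to 94 mm and grips with 3 to 60 N. Pads are 16 mm wide; open, the fingers measure 119 mm over their backs; the gripper's body (75 mm by 177 mm) begins 78 mm behind the grasp point.
Start: joints at [1.242, 0.087, 1.371, -0, 1.684, -0.103], TCP at [0.123, 0.536, 0.206] pointing down, gripper open.
Joint ranges: [-3.1, 3.1], [-0.76, 2.03], [0.27, 2.55], [-1.08, 4.22], [0.17, 2.65], [-2.57, 2.57]. Speed limits (rad/s): [2.79, 2.79, 3.14, 3.14, 3.14, 3.14].

## Interface

Orientations are given as [roll, pitch, yaw] about the fixed x, y, z axes, in that order (R = Rz(yaw) Ry(pitch) Rx(roll)).
In Python, from bench import robot gives the robot as it stands.
- The arm moves only by the tool arm_command, never from a script. Its argument "targets" is one flat list of numbers, 7 for each row, row after row: the turn, a rotation vector about the tool's x, y, z in degrees, then the shift along the tool's x, y, z in mm, then the closure, from -1 (fully open) to 1 (shut). In form: [ax, ay, az, x, y, z, hand, ax, ay, az, x, y, z, hand, ...]. A call has 1 to 20 rows; each row is the pose to reach, as a shift and turn from the pose commanded when the call began, along the tool's axes at that moment; what a row does not reach only later rows make up. A row lasts 1/10 s, in which the tool goes at most 50 mm and 8.59 degrees, less where a joint would pass 70% of its speed; a pose out of reach is approached as far as the arm can. A call with a gripper value outside its range is refused whole. The fingers move at their own pace and stop on an object; the grip force is fixed at half the most. Time passes only in rows, so rows that repeat a pose let the fingers close. It gives the time, the measured TCP pose, the force, the opening and the grip force at its end, in the units of the state.
- robot.get_obs(): the state, without advancing time (a new reading comes with each control period).
- robot.snapshot(name): name is "scene" or "top"; returns a dict with "color" (384x512x3 uint8, red, green, blue), "range_z" (384x512 float32, m along the optical axis (not along the pixel's ray), 0 where there is no reading), "fx", "fy", "cx", "cy" (pixels), "T" (4x4, takes a point from camera to world coordinates). Camera axes: x right, y down, z forward; pixel columns grow to the right and rows downward; lengths in m; the calibration is good to about 2 mm. A picture is of the moment at which its call begins.
- robot.close_job(): hands the job in; it is judged then, once.
The state is a dict: "time": time; "joint_positions": joint angles; "qvel": joint speeds; "joint_torque": joint torques, N m; "tool_pos": TCP position; "ee_rot": TCP orientation; "wrist_force": force on the tool from outside, world axes, zero at the start; "wrist_torque": the same for the moment, N m; "width": finger opening in m; "finger_force": force on a finger pad.
Only numpy, scipy, OpenCV 4.12 (cv2) and the standard library are available. Lean on these libraries where they do the work, as an engineer would, in place of code of your own. Each camera call takes 0.05 s, during which the arm holds its last target. There are 200 camera calls.

## Task

One of the three small battery cells on the bench has its filler cap off and is about to be inspected. Swing the stiff work lamp by the knob on its head until the head is centred right above that open filler hole, then let go so that it stays there. Leave the open cell standing where it is.

Things in the scene. Friction and masses are not known exactly. Their poses are not given: they have to be found in the camera images.
- lamp_knob (a point): Lamp grip: upright black round post, 24 mm diameter, from 204 to 260 mm above the bench, on the middle of the round white lamp head (90 mm across, underside at 155 mm). Point on its axis, 240 mm high: also the head's centre seen from above. x axis points along the arm to the column, z up. Rigid with the arm; moves on a level circle of 250 mm radius about lamp_hinge.
- lamp_hinge (a point): Point on the lamp's upright turning axis, 240 mm above the bench; z up. Foot (120 mm across, 16 mm tall) and steel column are fixed to the bench; the hub's top is at 232 mm. A level pair of aluminium bars, 186 to 202 mm high, runs from hub to head; 250 mm from this axis to the knob's axis.
- lamp_arm (a joint): Angle (rad) of the lamp's only joint, about the upright axis through lamp_hinge; grows anticlockwise seen from above, range -1.5 to 1.5. Stiff: about 1.1 N m, so 4 to 5 N sideways at the knob moves it; no spring, it stays where left.
- open_cell: Cell with its cap off: black case, green lid, 88 x 88 mm, 98 mm tall, about 1.7 kg, loose. Dark round hole mid-lid in a green collar 36 mm across (top 106 mm); two steel stubs to 110 mm. The 2 other cells are alike but wear a white round cap (top 117 mm). Origin: centre of underside, below the hole; z up. It stands on the lamp head's circle within 5 mm: turning the lamp brings the head over it.
Mind the look-alikes: they are no part of the job. Leave any brown or orange look-alike of the open_cell alone.

How it is judged:
At the end, for the whole second after the job is handed in: The lamp head's centre (knob axis) is within 25 mm, seen from above, of the middle of the open cell's filler hole, and the lamp arm is at rest (under 0.05 rad/s); the open cell still stands upright (within 0.1 rad) and within 20 mm of where it stood at the start (horizontal distance between lamp_knob and open_cell below 0.025 m and velocity of joint lamp_arm between -0.05 and 0.05 rad/s and distance of open_cell from where it was at the start of the episode below 0.02 m and angle between open_cell's own z axis and vertical below 0.1 rad); the robot touches nothing.
It also fails if it takes over 42 s, if anything falls off the work surface, if the arm or the gripper's body presses on something with over 40 N, if the wrist force passes 120 N, or if a joint passes its speed limit or range.

## Working session

There is one attempt and no reset: what is moved stays moved. The work goes in short steps, Python scripts to look and compute and a tool call to move; the robot and the scene stay as the last step left them, time stands still between calls to the robot, and variables do not carry over. Pictures are saved under pics/ and viewed, at most 10 in all, crops included, and the job is handed in when it is done.

Besides the shell and the picture viewer there is one more tool, called as name(argument=value, ...) on one line, values as JSON. arm_command: Moves the arm, as the interface text tells. Its arguments: {"type":"object","properties":{"targets":{"type":"array"}},"required":["targets"]}

```bash
mkdir -p pics; cat > h.py <<'E'
import numpy as np, cv2, pickle
from bench import robot
def snap(n):
    s=robot.snapshot(n); pickle.dump(s,open(f'pics/{n}.pkl','wb')); return s
def load(n): return pickle.load(open(f'pics/{n}.pkl','rb'))
def pt(s,u,v,z=None):
    "pixel->world by depth, or on plane of height z"
    T=s['T']; r=np.array([(u-s['cx'])/s['fx'],(v-s['cy'])/s['fy'],1])
    if z is None: d=np.median(s['range_z'][v-1:v+2,u-1:u+2])
    else: d=(z-T[2,3])/(T[:3,:3]@r)[2]
    return T[:3,3]+T[:3,:3]@r*d
E
python3 - <<'E'
from h import *
for n in('scene','top'):
    s=snap(n); cv2.imwrite(f'pics/{n}0.png',cv2.resize(s['color'][:,:,::-1],(768,576)))
    print(n,s['T'].round(3).tolist())
o=robot.get_obs();print(o)
E
```

```text
scene [[-0.608, 0.627, -0.487, 1.005], [0.794, 0.491, -0.359, 0.352], [0.015, -0.605, -0.796, 0.851], [0.0, 0.0, 0.0, 1.0]]
top [[0.01, -0.987, 0.161, 0.406], [-1.0, -0.008, 0.015, 0.041], [-0.013, -0.161, -0.987, 0.973], [0.0, 0.0, 0.0, 1.0]]
{'time': 0.1, 'joint_positions': array([ 1.24191804e+00,  8.78882430e-02,  1.37206324e+00, -1.23498604e-05,
        1.68359329e+00, -1.03113655e-01]), 'qvel': array([-0.00186412, -0.00235732, -0.00542787, -0.00105828, -0.00242386,
       -0.0005198 ]), 'joint_torque': array([ 2.52428850e-03, -3.41250336e+01, -3.03301942e+01,  7.20334821e-02,
        3.03359097e-02, -1.11930829e-04]), 'tool_pos': array([0.12297882, 0.53558307, 0.20443754]), 'ee_rot': array([-3.13964964e+00, -1.88724214e-04,  2.91582646e+00]), 'wrist_force': array([-0.79200951,  0.08612707, -0.5313759 ]), 'wrist_torque': array([ 0.00505445, -0.0241855 ,  0.04885866]), 'finger_force': 0.0, 'width': 0.09396717609153464}
```

View pics/top0.png

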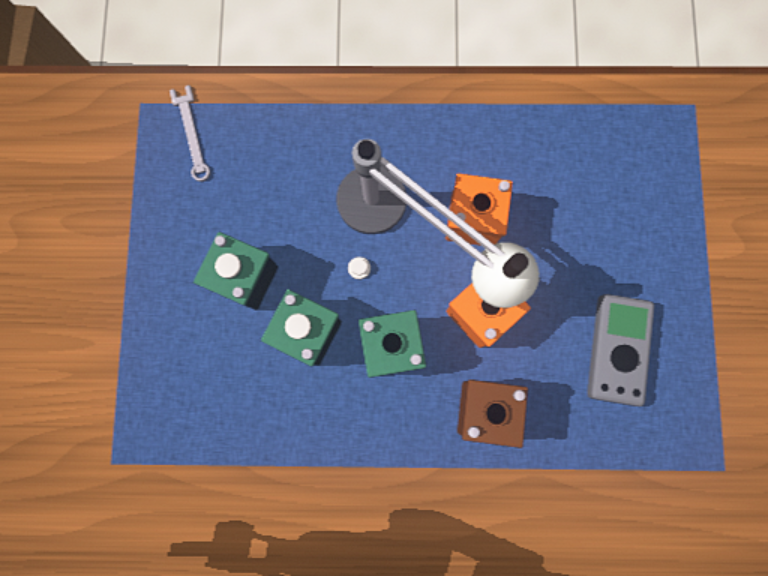

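View pics/scene0.png

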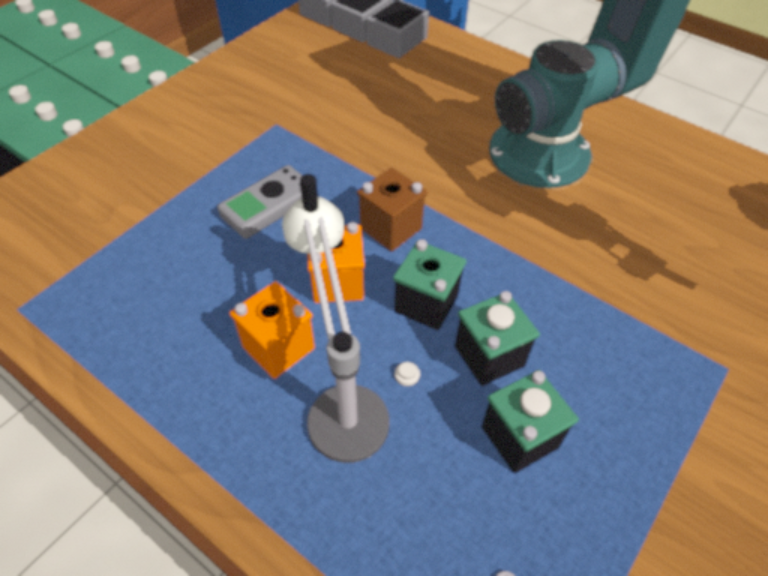

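Top picture (768 px wide): the open green cell is at (392,343). The look-alikes are the capped green cells at (228,265) and (297,326), the orange ones at (482,202) and (490,306), and the brown one at (496,413). By the description the target is the green cell at (392,343). The lamp knob is near (515,264) and the hub top near (367,150). Next, one close crop to check.

```bash
python3 - <<'E'
from h import *
s=load('top'); c=s['color'][80:260,225:375,::-1]
cv2.imwrite('pics/crop1.png',cv2.resize(c,None,fx=3.3333,fy=3.3333,interpolation=cv2.INTER_CUBIC))
for n,u,v,z in(('hole',261.3,228.7,.106),('knobtop',346,174,.26),('hub',244.5,99.5,.232)): print(n,pt(s,u,v,z).round(4),pt(s,int(u),int(v)).round(4))
# points of knob by depth
r=s['range_z'];P=np.array([pt(s,u,v) for v in range(155,205) for u in range(312,362)])
k=P[(P[:,2]>.25)&(P[:,2]<.27)];print('knob top',len(k),k.mean(0),k.min(0),k.max(0))
P=np.array([pt(s,u,v) for v in range(88,112) for u in range(232,258)]);k=P[(P[:,2]>.226)&(P[:,2]<.24)];print('hub',len(k),k.mean(0),k.min(0),k.max(0))
E
```

```text
hole [0.4616 0.0397 0.106 ] [0.4636 0.0403 0.0992]
knobtop [ 0.5541 -0.1162  0.26  ] [ 0.554  -0.1161  0.2605]
hub [0.7102 0.0753 0.232 ] [0.7118 0.0764 0.2305]
knob top 136 [ 0.55287003 -0.11613729  0.25922542] [ 0.54231182 -0.12763771  0.25042423] [ 0.56395984 -0.10558509  0.26099493]
hub 110 [0.71153474 0.07622015 0.23167709] [0.70169364 0.06630083 0.22604902] [0.72500672 0.0864007  0.23345736]
```

View pics/crop1.png

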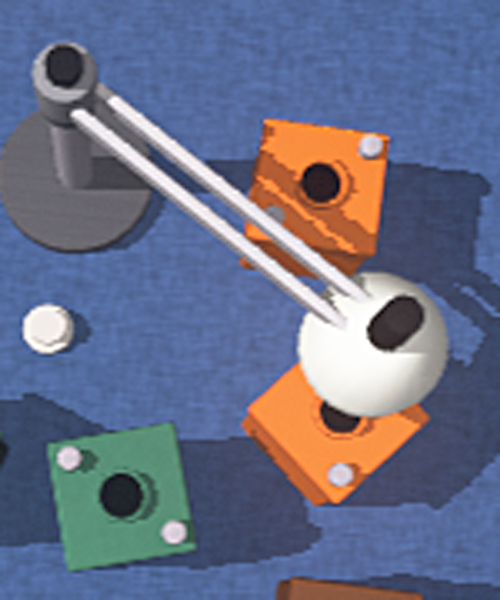

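The crop confirms it: a green lid with a dark open hole at crop (122,495). Hinge to knob measures 249 mm and hinge to hole 252 mm, which fits the 250 mm circle. The lamp has to turn about 42° clockwise. First I move above the knob, turning so the fingers close along its direction of travel.

arm_command(targets=[0, 0, 0, 0, 0, -50, -1, 0, 0, 0, 0, 0, -100, -1, 0, 0, 116, -565, -539, -100, -1, 0, 0, 116, -565, -539, -100, -1, 0, 0, 116, -565, -539, -100, -1, 0, 0, 116, -565, -539, -100, -1, 0, 0, 116, -565, -539, -100, -1, 0, 0, 116, -565, -539, -100, -1, 0, 0, 116, -565, -539, -100, -1, 0, 0, 116, -565, -539, -100, -1, 0, 0, 116, -565, -539, -100, -1, 0, 0, 116, -565, -539, -100, -1, 0, 0, 116, -565, -539, -100, -1, 0, 0, 116, -565, -539, -100, -1, 0, 0, 116, -565, -539, -100, -1, 0, 0, 116, -565, -539, -100, -1, 0, 0, 116, -565, -539, -100, -1, 0, 0, 116, -565, -539, -100, -1, 0, 0, 116, -565, -539, -100, -1, 0, 0, 116, -565, -539, -100, -1])

```text
time: 2.1
tool_pos: [0.5529, -0.1159, 0.3044]
ee_rot: [-3.139, 0.0, 0.89]
wrist_force: [0.4, 0.7, 0.1]
width: 0.0942
finger_force: 0.0
```

arm_command(targets=[0, 0, 0, 0, 0, 30, -1, 0, 0, 0, 0, 0, 60, -1, 0, 0, 0, 0, 0, 80, -1, 0, 0, 0, 0, 0, 88, -1, 0, 0, 0, 0, 0, 88, -1, 0, 0, 0, 0, 0, 88, 0, 0, 0, 0, 0, 0, 88, 1, 0, 0, 0, 0, 0, 88, 1, 0, 0, 0, 0, 0, 88, 1, 0, 0, 0, 0, 0, 88, 1, 0, 0, 0, 0, 0, 88, 1, 0, 0, 0, 0, 0, 88, 1, 0, 0, 0, 0, 0, 88, 1, 0, 0, 0, 0, 0, 88, 1, 0, 0, 0, 0, 0, 88, 1])

```text
time: 3.6
tool_pos: [0.5535, -0.1161, 0.2174]
ee_rot: [3.141, -0.0, 0.891]
wrist_force: [1.1, -1.3, -0.2]
width: 0.0233
finger_force: 30.0
```

```bash
python3 - <<'E'
import numpy as np
H=np.array([.711,.076]);K=np.array([.5535,-.1161]);C=np.array([.4616,.0397]);y=.891
a=lambda v:np.degrees(np.arctan2(v[1],v[0]))
t=a(K-H)-a(C-H);print(t,np.hypot(*(K-H)))
for th in list(np.arange(3,t,3))+[t]:
    r=np.radians(-th);R=np.array([[np.cos(r),-np.sin(r)],[np.sin(r),np.cos(r)]])
    d=(R@(K-H)+H-K)*1000
    print(round(th,1),round(d@[np.cos(y),np.sin(y)]),round(d@[np.sin(y),-np.cos(y)]))
E
```

```text
42.37096079263375 0.24841227827947635
3.0 0 -13
6.0 2 -26
9.0 3 -39
12.0 6 -52
15.0 9 -64
18.0 13 -77
21.0 17 -89
24.0 22 -101
27.0 28 -113
30.0 34 -124
33.0 41 -135
36.0 48 -146
39.0 56 -156
42.0 65 -166
42.4 66 -167
```

arm_command(targets=[0, 0, 1, 0, -4, 0, 1, 0, 0, 3, 0, -13, 0, 1, 0, 0, 6, 2, -26, 0, 1, 0, 0, 9, 3, -39, 0, 1, 0, 0, 12, 6, -52, 0, 1, 0, 0, 15, 9, -64, 0, 1, 0, 0, 18, 13, -77, 0, 1, 0, 0, 21, 17, -89, 0, 1, 0, 0, 24, 22, -101, 0, 1, 0, 0, 27, 28, -113, 0, 1, 0, 0, 30, 34, -124, 0, 1, 0, 0, 33, 41, -135, 0, 1, 0, 0, 36, 48, -146, 0, 1, 0, 0, 39, 56, -156, 0, 1, 0, 0, 41, 62, -163, 0, 1, 0, 0, 42.4, 66, -167, 0, 1, 0, 0, 42.4, 66, -167, 0, 1, 0, 0, 42.4, 66, -167, 0, 1, 0, 0, 42.4, 66, -167, 0, 1])

```text
time: 5.5
tool_pos: [0.4657, 0.0411, 0.2174]
ee_rot: [-3.141, -0.003, 0.151]
wrist_force: [4.5, 1.0, -2.2]
width: 0.0237
finger_force: 30.0
```

arm_command(targets=[0, 0, 0, 0, 0, 0, 0, 0, 0, 0, 0, 0, 0, -1, 0, 0, 0, 0, 0, 0, -1, 0, 0, 0, 0, 0, 0, -1, 0, 0, 0, 0, 0, 0, -1, 0, 0, 0, 0, 0, 0, -1, 0, 0, 0, 0, 0, 0, -1, 0, 0, 0, 0, 0, 0, -1, 0, 0, 0, 0, 0, -30, -1, 0, 0, 0, 0, 0, -60, -1, 0, 0, 0, 0, 0, -100, -1, 0, 0, 0, 0, 0, -110, -1, 0, 0, 0, -60, 100, -110, -1, 0, 0, 0, -100, 200, -110, -1, 0, 0, 0, -100, 300, -110, -1, 0, 0, 0, -100, 300, -110, -1, 0, 0, 0, -100, 300, -110, -1, 0, 0, 0, -100, 300, -110, -1, 0, 0, 0, -100, 300, -110, -1, 0, 0, 0, -100, 300, -110, -1])

```text
time: 7.5
tool_pos: [0.4102, -0.2734, 0.3253]
ee_rot: [-3.139, 0.003, 0.147]
wrist_force: [0.3, 0.7, -1.1]
width: 0.0945
finger_force: 0.0
```

```bash
python3 - <<'E'
from h import *
s=snap('top'); o=robot.get_obs(); print(o['tool_pos'],o['width'])
cv2.imwrite('pics/top1.png',cv2.resize(s['color'][:,:,::-1],(768,576)))
P=np.array([pt(s,u,v) for v in range(180,250) for u in range(230,300)])
k=P[(P[:,2]>.255)&(P[:,2]<.265)];print(len(k),k.mean(0),k.min(0),k.max(0))
s=snap('scene');cv2.imwrite('pics/scene1.png',cv2.resize(s['color'][:,:,::-1],(768,576)))
E
```

```text
[ 0.41056973 -0.2717523   0.32595045] 0.09385608434716759
127 [0.46526503 0.04143808 0.25977904] [0.45473541 0.03144938 0.25575795] [0.47676516 0.05158634 0.26154312]
```

View pics/top1.png

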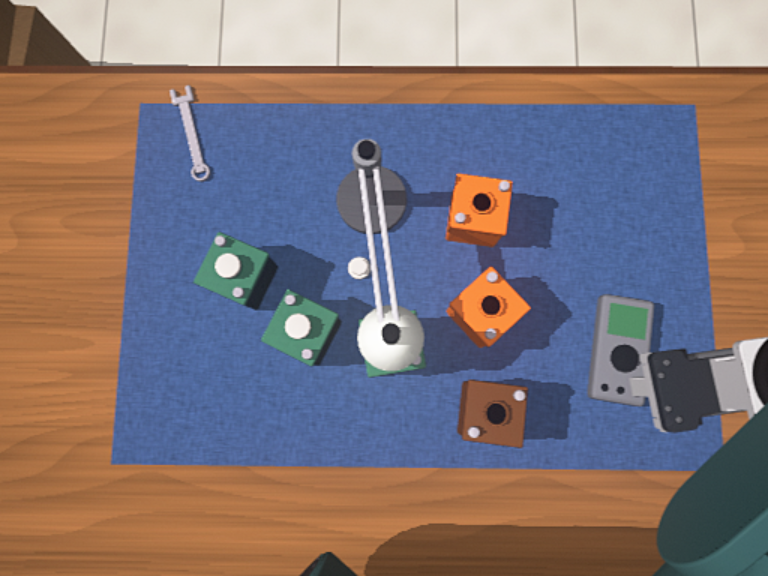

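View pics/scene1.png

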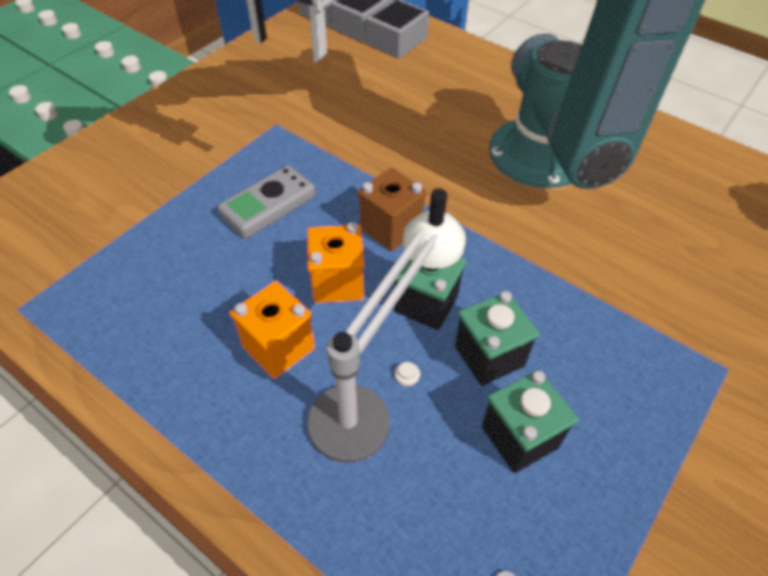

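The knob is now at top (391,333), world (0.465, 0.041), about 4 mm from the hole at (0.462, 0.040). The cell is where it was, seen at scene (432,285), and the robot is clear of everything at z = 0.326.

```bash
python3 -c "
from bench import robot
print(robot.close_job())"
```

```text
the job is handed in; nothing more can be done
None
```

The lamp head is centred about 4 mm from directly above the open green cell's filler hole and released, the cell shows no movement in the pictures, the robot is clear, and the job is handed in (no verdict was returned).

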